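# Blow out a cutter with the two-stage bench air gun

### The job

Blow the swarf out of the big cutter clamped in front of the bench air gun: flip the gun's safety catch lever fully back, squeeze the trigger to its pressure point and hold it there for about a second of gentle air, then squeeze on through the pressure point to the stop and hold full blast for about two seconds. Let the trigger spring right back and leave the catch off, as more cutters are waiting, and do not shift the loose parts lying around the stand.

Things in the scene. Friction and masses are not known exactly. Their poses are not given: they have to be found in the camera images.
- gun_stand: Bolted steel base plate, x -60..320, y +-95 mm, 10 mm thick, with riser pipe and air gun. Origin on the bench under the riser; x = the way the nozzle points, z up. The gun is upside down: 34 mm barrel level along x, axis 130 mm up, x -29..56 mm, then a thin nozzle to 168. Cutter in its clamp (up to 230 mm high) and clear deflector stand at x 195..320 mm.
- grip: The gun's black pistol grip, fixed, standing up out of the barrel and raked 32 degrees back (its butt leans to gun_stand's -x). Origin on the barrel's axis; z along the grip to its butt, y as gun_stand's, x square to the grip on the trigger's side. Straight bar, x +-14, y +-13 mm, butt at z = 100 mm with nothing above it.
- grip_hold (a point): Point on the grip's centre line, 70 mm along z from the grip's origin: level with the end part of the trigger, where grip and trigger are squeezed together.
- trigger_tip (a point): Rounded end (radius 5, 18 mm wide in y) of the trigger, an aluminium lever in front of the grip, hinged at grip x 18, z 22 mm, 55 mm from this point; at rest the point is at grip x 38, z 73 mm. Over grip's back and trigger's end it measures about 53 mm at rest, 45 at the pressure point, 38 at the stop. It is squeezed towards the grip.
- take_up (a joint): First stage of the trigger, rad: 0 at rest, 0.15 at the pressure point (trigger end moved about 8 mm); about 2 N at the end at first, 4.5 N at the pressure point. Springs back when let go.
- full_blast (a joint): Second stage of the trigger, rad: stays 0 until the push at the trigger's end exceeds about 9 N (the pressure point), then 0.13 at the stop (another 7 mm; about 13 N). Its swing adds to that of take_up. Springs back when let go.
- catch (a joint): Safety catch, rad: 0 locked (a strut behind the trigger blocks it after some 3 mm of play), 1.6 fully off. Its thumb lever swings from leaning forward (65 degrees above the nozzle's direction) over the top to leaning back, and stays where it is left by light friction (2 to 3 N at the lever).
- catch_tip (a point): End of the catch's steel thumb lever, on its middle. The lever is 34 mm long from its pivot, 14 mm wide in y (26 to 40 mm to the +y side of the grip's middle) and 7 to 10 mm thick; it stands free beside the grip.
- catch_pivot (a point): Pivot of the catch lever on the fixed grip, at the lever's middle (33 mm to +y of the grip's middle); axis along y of gun_stand. A 9 mm pin joins it to the grip here.
- cutter_wide: Loose black cutter, standing teeth up, 96 mm across, 66 mm high; origin at its foot. Bystander.
- cutter_tall: Loose black cutter with chip holes, 72 mm across, 101 mm high; origin at its foot. Bystander.
- cutter_small: Loose black cutter, 60 mm across, 56 mm high; origin at its foot. Bystander.
- spigot: Loose green flanged spigot, flange 96 mm, 85 mm high; origin at its foot. Bystander.
- pilot_rod: Loose steel pilot rod lying along its x, 190 mm long, 27 mm thick; origin under its middle. Bystander.
- wrench: Loose steel spanner lying along its x, 200 mm long. Bystander.
- brush: Loose wooden-handled chip brush lying along its x, 210 mm long. Bystander.

How it is judged:
By the outcome, as a careful person would: the job done as asked, in the order asked, and still so for the second after the job is handed in, with the robot touching nothing.
It also fails if it takes over 48 s, if anything falls off the work surface, if the arm or the gripper's body presses on something with over 40 N, if the wrist force passes 120 N, or if a joint passes its speed limit or range.

### The arm

A 6-joint arm with a two-finger parallel gripper is mounted at the origin on the work surface. World frame = base frame: x ahead of the robot, y to its left, z up, the work surface at z = 0. Lengths are in m, angles in degrees, forces in N, time in s.
With the tool pointing down it reaches from about 0.3 to 1 m from the base axis. Payload 5.1 kg.
Tool frame: the origin (TCP) lies at the very end of the fingers, on their centre line; the grasp point (between the pads) lies 19 mm behind it; z points along the fingers, y is the line along which they close (so a half turn about z gives the same grasp; the last joint's range is limited). The gripper opens to 95 mm and grips with 3 to 60 N. Pads are 20 mm wide; open, the fingers measure 119 mm over their backs; the gripper's body (75 mm by 180 mm) begins 59 mm behind the grasp point.
Start: joints at [-79.16, 7.093, 94.555, -0, 78.352, -4.733], TCP at [0.174, -0.626, 0.215] pointing down, gripper open.
Joint ranges: [-149.61, 149.61], [-58.7, 133.49], [1.44, 155.28], [-77.14, 257.14], [18.33, 153.61], [-166.67, 166.67]. Speed limits (degrees/s): [147.25, 147.25, 180, 180, 180, 180].

### API

Orientations are given as [roll, pitch, yaw] about the fixed x, y, z axes, in that order (R = Rz(yaw) Ry(pitch) Rx(roll)).
In Python, from bench import sensors, eyes, ticket gives the robot as it stands. The module is installed in compiled form; this text tells all that it offers.
- The arm moves only by the tool drive_tool, never from a script. Its argument "increments" is one flat list of numbers, 5 for each row, row after row: the shift along the tool's x, y, z in cm, then the turn about the tool's z in rad, then the gripper's target within -1 to 1 (fully open at 1, half-way at 0, shut at -1). In form: [dx, dy, dz, spin, gripper, dx, dy, dz, spin, gripper, ...]. A call has 1 to 12 rows; each row is the pose to reach, as a shift and turn from the pose commanded when the call began, along the tool's axes at that moment; what a row does not reach only later rows make up. A row lasts 1/10 s, in which the tool goes at most 50 mm and 8.59 degrees, less where a joint would pass 70% of its speed; a pose out of reach is approached as far as the arm can. A call with a gripper value outside its range is refused whole. The fingers move at their own pace and stop on an object; the grip force is fixed at half the most. Time passes only in rows, so rows that repeat a pose let the fingers close. It gives the time, the measured TCP pose, the force, the opening and the grip force at its end, in the units of the state.
- sensors.observe(): the state, without advancing time (a new reading comes with each control period).
- eyes.snapshot(name): name is "scene" or "top"; returns a dict with "color" (384x512x3 uint8, blue, green, red), "K" (3x3 intrinsics, pixels), "dist" ([k1, k2, p1, p2, k3] as OpenCV has them; the pictures are not rectified), "pose" (4x4, takes a point from camera to world coordinates). Camera axes: x right, y up, looking along -z (the intrinsics and any distortion apply to the point x, -y, -z); pixel columns grow to the right and rows downward; lengths in m; the calibration is good to about 2 mm. A picture is of the moment at which its call begins. There is no depth.
- ticket.hand_in(): hands the job in; it is judged then, once.
The state is a dict: "time": time; "qpos": joint angles; "joint_vel": joint speeds; "joint_torque": joint torques, N m; "position": TCP position; "tcp_rot": TCP orientation; "contact_force": force on the tool from outside, world axes, zero at the start; "moment": the same for the moment, N m; "grip_width": opening from 0.0 (shut) to 1.0 (fully open); "grasp_force": force on a finger pad.
Only numpy, scipy, OpenCV 4.12 (cv2) and the standard library are available. Lean on these libraries where they do the work, as an engineer would, in place of code of your own. Each camera call takes 0.05 s, during which the arm holds its last target. There are 200 camera calls.

## Working session

There is one attempt and no reset: what is moved stays moved. The work goes in short steps, Python scripts to look and compute and a tool call to move; the robot and the scene stay as the last step left them, time stands still between calls to the robot, and variables do not carry over. Pictures are saved under pics/ and viewed, at most 10 in all, crops included, and the job is handed in when it is done.

Besides the shell and the picture viewer there is one more tool, called in YAML: its name, and indented under it one key for each argument. drive_tool: Moves the arm, as the interface text tells. Its arguments: {"type":"object","properties":{"increments":{"type":"array","items":{"type":"number"}}},"required":["increments"]}

```bash
mkdir -p pics; python3 - <<'E'
from bench import sensors, eyes
import cv2,numpy as np
for n in("scene","top"):
    s=eyes.snapshot(n);cv2.imwrite(f"pics/{n}0.png",cv2.resize(s["color"],(800,600),interpolation=cv2.INTER_CUBIC))
    print(n,s["K"].round(1).tolist(),np.round(s["dist"],4).tolist(),s["pose"].round(4).tolist())
print(sensors.observe())
E
```

```text
scene [[410.3, 0.0, 257.6], [0.0, 410.3, 189.2], [0.0, 0.0, 1.0]] [0.0297, 0.0, 0.0, 0.0, 0.0] [[-0.8756, -0.287, 0.3885, 1.1059], [0.4828, -0.4964, 0.7214, 1.077], [-0.0141, 0.8193, 0.5732, 0.9447], [0.0, 0.0, 0.0, 1.0]]
top [[368.0, 0.0, 255.1], [0.0, 368.0, 192.9], [0.0, 0.0, 1.0]] [-0.0989, 0.0, 0.0, 0.0, 0.0] [[0.0256, 0.995, -0.0969, 0.4578], [-0.9997, 0.0257, -0.0002, 0.051], [0.0023, 0.0969, 0.9953, 1.1811], [0.0, 0.0, 0.0, 1.0]]
{'time': 0.1, 'qpos': array([-7.91584746e+01,  7.12902972e+00,  9.46270102e+01,  3.03942481e-04,
        7.83500944e+01, -4.73188434e+00]), 'joint_vel': array([-0.06404807, -0.0461136 , -0.15557515, -0.04574575,  0.1406856 ,
       -0.01397521]), 'joint_torque': array([ 7.86883520e-04, -4.18878400e+01, -3.61095393e+01,  7.76335923e-02,
        4.61604819e-02, -6.87975876e-05]), 'position': array([ 0.17437953, -0.62557047,  0.21351043]), 'tcp_rot': array([-1.79894252e+02, -9.05189805e-03,  1.55733398e+01]), 'contact_force': array([-0.27224509, -0.35500661,  0.38975496]), 'moment': array([0.01436041, 0.04964437, 0.02012127]), 'grasp_force': 0.0, 'grip_width': 1.0003303266438135}
```

View pics/scene0.png

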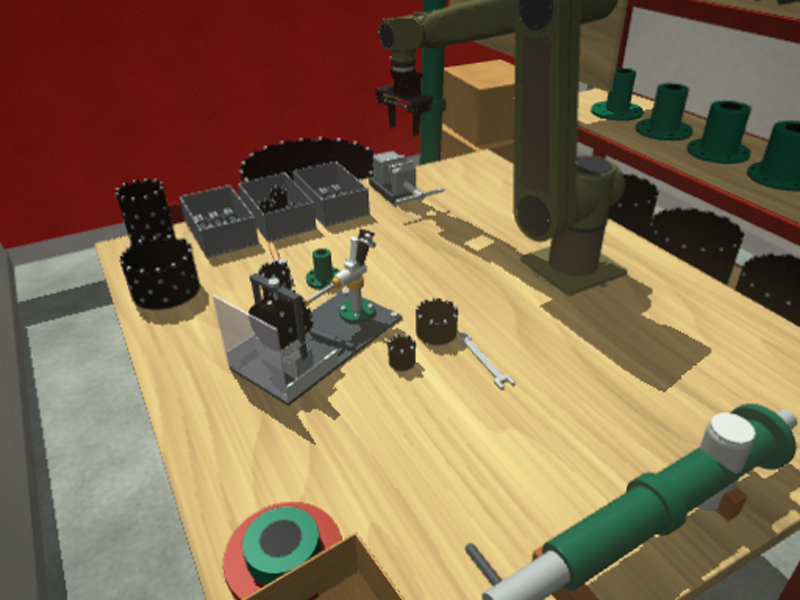

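View pics/top0.png

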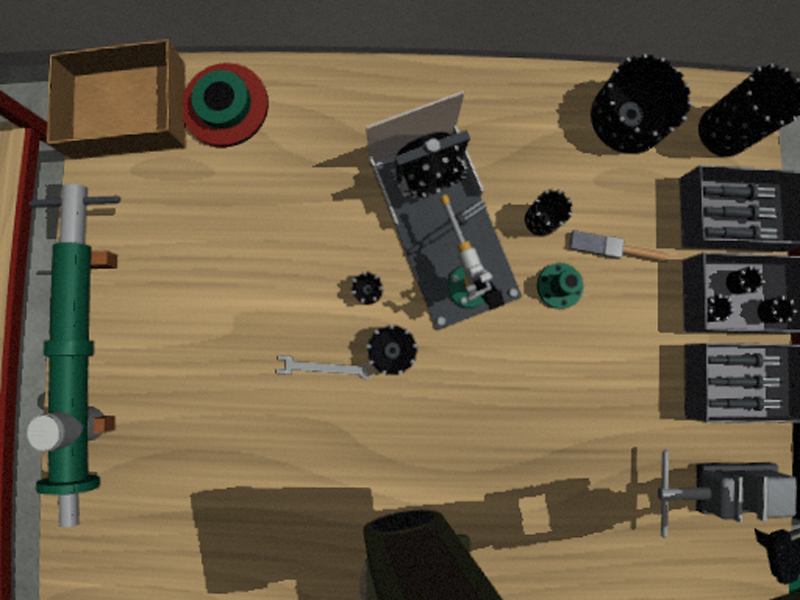

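The top view shows the plate with rear corners at about (437,328) and (522,293) px, and the gun with its grip around (480,290). In the scene view the grip is at about (362,245). I'll calibrate the plate pose and zoom in on both.

```bash
cat > h.py <<'E'
import numpy as np,cv2
from bench import eyes,sensors
def snap(n): return eyes.snapshot(n)
def ray(s,uv):
    p=cv2.undistortPoints(np.array([[uv]],float),s["K"],np.array(s["dist"]))[0,0]
    P=s["pose"]; d=P[:3,:3]@np.array([p[0],-p[1],-1]); return P[:3,3],d/np.linalg.norm(d)
def onplane(s,uv,z):
    o,d=ray(s,uv); return o+d*(z-o[2])/d[2]
def proj(s,X):
    P=s["pose"]; c=(np.atleast_2d(X)-P[:3,3])@P[:3,:3]; c=c*[1,-1,-1]
    return cv2.projectPoints(c,np.zeros(3),np.zeros(3),s["K"],np.array(s["dist"]))[0][:,0]
def two(sa,ua,sb,ub):
    o1,d1=ray(sa,ua);o2,d2=ray(sb,ub)
    t=np.linalg.lstsq(np.c_[d1,-d2],o2-o1,rcond=None)[0]
    a=o1+d1*t[0];b=o2+d2*t[1];return (a+b)/2,np.linalg.norm(a-b)
def crop(s,box,k,name):
    x,y,w,h=box; cv2.imwrite(name,cv2.resize(s["color"][y:y+h,x:x+w],None,fx=k,fy=k,interpolation=cv2.INTER_CUBIC))
E
python3 - <<'E'
from h import *
t=snap("top");s=snap("scene")
a=np.array(onplane(t,(437*.64,328*.64),.01));b=onplane(t,(522*.64,293*.64),.01)
v=a-b;print(a,b,np.linalg.norm(v),"yaw",np.degrees(np.arctan2(-v[0],v[1])))
crop(t,(225,50,120,170),3.5,"/tmp/t.png");crop(s,(130,140,140,120),4,"/tmp/s.png")
A=cv2.imread("/tmp/t.png");B=cv2.imread("/tmp/s.png")
c=np.zeros((600,800,3),np.uint8)
crop(t,(270,110,70,110),5.4,"/tmp/t.png");crop(s,(200,140,60,80),7,"/tmp/s.png")
A=cv2.imread("/tmp/t.png");B=cv2.imread("/tmp/s.png")
c[:A.shape[0],:A.shape[1]]=A;c[:B.shape[0],380:380+B.shape[1]]=B;print(A.shape,B.shape)
cv2.imwrite("pics/zoom1.png",c)
E
```

```text
[ 0.51934288 -0.0285887   0.01      ] [ 0.5957394  -0.20258467  0.01      ] 0.1900290225803895 yaw 23.704867285608966
(594, 378, 3) (560, 420, 3)
```

View pics/zoom1.png

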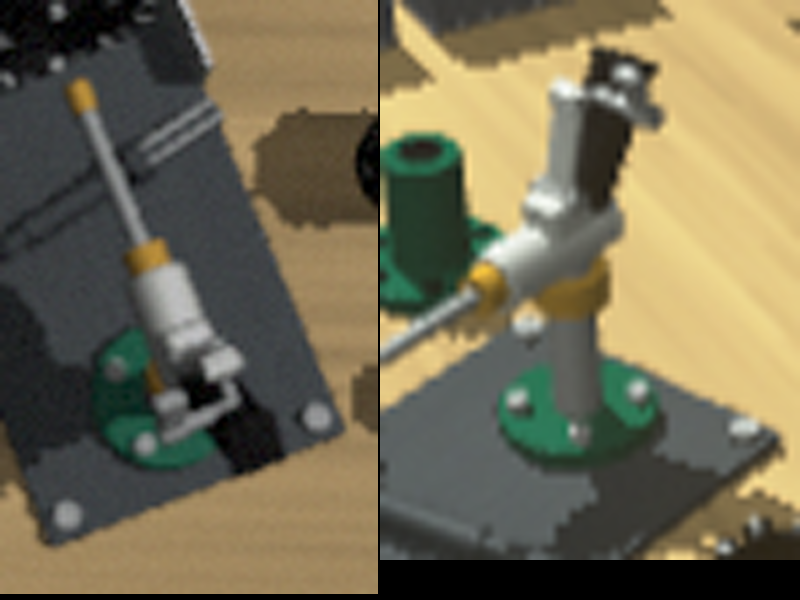

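```bash
cat >> h.py <<'E'
psi=np.radians(23.7);O=np.array([.6125,-.0915,0]);ex=np.array([np.cos(psi),np.sin(psi),0]);ey=np.array([-ex[1],ex[0],0])
def W(x,y,z): return O+(ex*x+ey*y)/1000+[0,0,z/1000]
def S(p): d=np.array(p)-O; return np.array([d@ex,d@ey,d[2]])*1000
c32,s32=np.cos(np.radians(32)),np.sin(np.radians(32))
def G(x,y,z,gx=0): return W(gx+x*c32-z*s32,y,130+x*s32+z*c32)
E
python3 - <<'E'
from h import *
t=snap("top");s=snap("scene")
def zt(X): return ((proj(t,X)-[270,110])*5.4).round()
def zs(X): return ((proj(s,X)-[200,140])*7+[380,0]).round()
for n,X in dict(trig=G(38,0,73),buttc=G(0,0,100),hold=G(0,0,70),noz=W(168,0,130),barrel=W(56,0,130)).items(): print(n,zt(X),zs(X))
def T(a,b): 
    p,e=two(t,np.array(a)/5.4+[270,110],s,(np.array(b)-[380,0])/7+[200,140]); return S(p).round(1),round(e*1000,1)
print("trig",T((222,360),(565,90)))
print("noz",S(onplane(t,np.array((80,85))/5.4+[270,110],.13)))
for b in [(627,72),(652,115),(640,95)]:
  for a in [(172,402),(170,435)]: print(a,b,T(a,b))
E
```

```text
trig [[216. 345.]] [[551.  99.]]
buttc [[254. 432.]] [[610.  58.]]
hold [[233. 408.]] [[593. 113.]]
noz [[67. 74.]] [[324. 393.]]
barrel [[148. 262.]] [[480. 289.]]
trig (array([-14.8,   1.3, 214.3]), np.float64(1.6))
noz [159.62051676  -4.01366125 130.        ]
(172, 402) (627, 72) (array([-25.5,  34.8, 231. ]), np.float64(1.0))
(170, 435) (627, 72) (array([-35.5,  35.3, 225.5]), np.float64(13.1))
(172, 402) (652, 115) (array([-28.6,  37.4, 206.9]), np.float64(16.6))
(170, 435) (652, 115) (array([-38.9,  37.7, 200.8]), np.float64(2.3))
(172, 402) (640, 95) (array([-27.1,  36.1, 218.1]), np.float64(9.1))
(170, 435) (640, 95) (array([-37.2,  36.5, 212.3]), np.float64(5.1))
```

The close-up shows the trigger tip at about (222,360)/(565,90) and the catch lever's tip and pivot at about (172,402)/(170,435). They triangulate consistently. Next I work out the approach move.

```bash
cat >> h.py <<'E'
from scipy.spatial.transform import Rotation as R
def inc(*targets):
    o=sensors.observe(); M=R.from_euler("xyz",o["tcp_rot"],degrees=True)
    print("S now",S(o["position"]).round(1),"yaw",o["tcp_rot"].round(2),"F",(np.array([ex,ey,[0,0,1]])@o["contact_force"]).round(1),o["time"])
    for t in targets: print(t,(M.inv().apply(W(*t)-o["position"])*100).round(2),"spin",round(float(np.radians(o["tcp_rot"][2]-23.7)),3))
E
python3 -c "
from h import *
inc((15,37,290))"
```

```text
S now [-615.9 -313.3  214.2] yaw [-179.96   -0.     15.57] F [-0.2 -0.2 -0.3] 0.3
(15, 37, 290) [ 57.51 -43.6   -7.54] spin -0.142
```

drive_tool:
  increments: [0,0,-5,0,-1,2,-2,-10,0,-1,57.5,-43.6,-10,-0.142,-1,57.5,-43.6,-10,-0.142,-1,57.5,-43.6,-10,-0.142,-1,57.5,-43.6,-10,-0.142,-1,57.5,-43.6,-10,-0.142,-1,57.5,-43.6,-10,-0.142,-1,57.5,-43.6,-10,-0.142,-1,57.5,-43.6,-10,-0.142,-1,57.5,-43.6,-10,-0.142,-1,57.5,-43.6,-10,-0.142,-1]

```text
time: 1.5
position: [0.492, -0.2063, 0.3131]
tcp_rot: [180.0, -0.0, 23.7]
contact_force: [-0.1, -0.6, 0.5]
grip_width: 0.051
grasp_force: 0.0
```

```bash
python3 -c "
from h import *
inc((20,37,290),(20,37,250))"
```

```text
S now [-156.5  -56.7  313.1] yaw [ 1.7996e+02 -3.0000e-02  2.3710e+01] F [-0.3 -0.5  0.5] 1.5
(20, 37, 290) [17.65 -9.37  2.31] spin 0.0
(20, 37, 250) [17.65 -9.37  6.31] spin 0.0
```

drive_tool:
  increments: [17.6,-9.4,0,0,-1,17.6,-9.4,0,0,-1,17.6,-9.4,0,0,-1,17.6,-9.4,0,0,-1,17.6,-9.4,2.3,0,-1,17.6,-9.4,5,0,-1,17.6,-9.4,5,0,-1,17.6,-9.4,5,0,-1]

```text
time: 2.3
position: [0.6142, -0.0514, 0.2625]
tcp_rot: [-180.0, 0.1, 23.7]
contact_force: [0.3, -0.8, 0.5]
grip_width: 0.003
grasp_force: 0.0
```

```bash
python3 - <<'E'
from h import *
inc((12,37,222))
t=snap("top");s=snap("scene")
crop(t,(270,110,70,110),5.4,"/tmp/t.png");crop(s,(200,140,60,80),7,"/tmp/s.png")
A=cv2.imread("/tmp/t.png");B=cv2.imread("/tmp/s.png")
c=np.zeros((600,800,3),np.uint8)
c[:A.shape[0],:A.shape[1]]=A;c[:B.shape[0],380:380+B.shape[1]]=B
p=sensors.observe()["position"]
print((proj(t,p)-[270,110])*5.4,(proj(s,p)-[200,140])*7+[380,0])
cv2.imwrite("pics/zoom2.png",c)
E
```

```text
S now [ 17.7  36.1 262.5] yaw [-1.7996e+02  6.0000e-02  2.3700e+01] F [-0.  -0.8  0.5] 2.3
(12, 37, 222) [-0.56 -0.09  4.06] spin 0.0
[[143.32467322 308.23315463]] [[565.318755    47.36683382]]
```

View pics/zoom2.png

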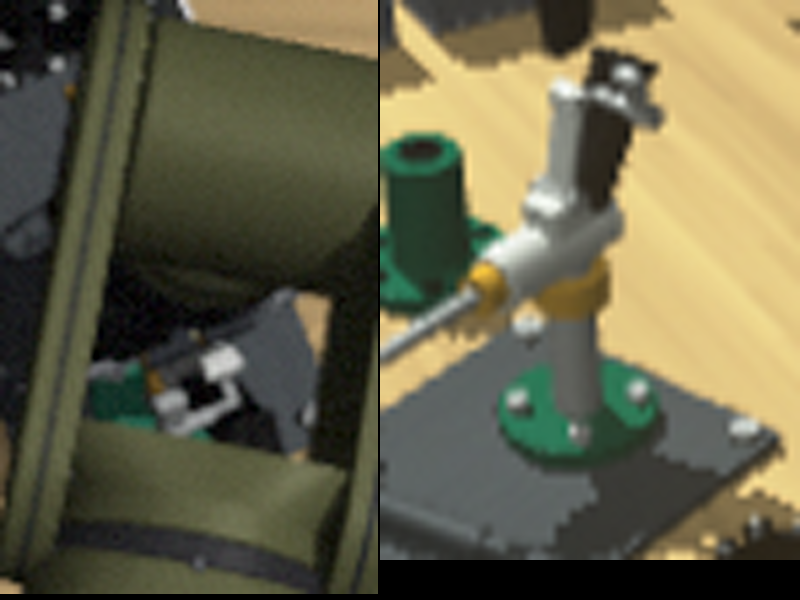

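The finger appears at (565,47) px, exactly where predicted, with the catch still forward. I'm descending in front of it and pushing.

drive_tool:
  increments: [-0.5,0,4.0,0,-1,-0.5,0,4.0,0,-1,-2.5,0,4.0,0,-1,-3.2,0,4.0,0,-1,-3.7,0,4.0,0,-1,-4.3,0,3.9,0,-1,-5.0,0,3.9,0,-1,-5.0,0,3.9,0,-1]

```text
time: 3.2
position: [0.5682, -0.072, 0.2242]
tcp_rot: [180.0, 0.0, 23.7]
contact_force: [0.8, 0.5, 1.7]
grip_width: 0.002
grasp_force: 0.7
```

```bash
python3 - <<'E'
from h import *
inc((-45,36,220),(-51,36,214))
E
```

```text
S now [-32.7  35.7 224.2] yaw [1.7996e+02 3.0000e-02 2.3690e+01] F [1.  0.2 1.7] 3.2
(-45, 36, 220) [-1.23 -0.03  0.42] spin -0.0
(-51, 36, 214) [-1.83 -0.03  1.02] spin -0.0
```

drive_tool:
  increments: [-0.7,0,0,0,-1,-1.3,0,0.4,0,-1,-1.9,0,1.0,0,-1,-2.1,0,1.2,0,-1,-2.1,0,1.2,0,-1]

```text
time: 3.7
position: [0.5529, -0.0786, 0.2154]
tcp_rot: [179.9, -0.7, 23.7]
contact_force: [9.5, 5.9, 7.7]
grip_width: 0.004
grasp_force: 6.5
```

```bash
python3 - <<'E'
from h import *
inc((-45,36,220),(-51,36,214))
s=snap("scene");crop(s,(215,130,50,50),10,"pics/z3.png")
E
```

```text
S now [-49.4  35.7 215.4] yaw [179.89  -0.66  23.7 ] F [11.1  1.6  7.7] 3.7
(-45, 36, 220) [ 0.45 -0.03 -0.46] spin 0.0
(-51, 36, 214) [-0.16 -0.03  0.13] spin 0.0
```

View pics/z3.png

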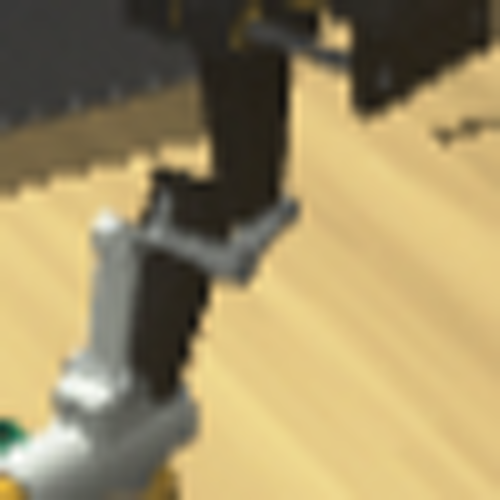

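```bash
python3 - <<'E'
from h import *
s=snap("scene")
for th in (0,65,100,120,140,157):
    a=np.radians(th);r=34 if th else 0
    print(th,((proj(s,W(-40+r*np.cos(a),35,200+r*np.sin(a)))-[215,130])*10).round())
E
```

```text
0 [[232. 262.]]
65 [[202. 203.]]
100 [[238. 174.]]
120 [[259. 171.]]
140 [[275. 180.]]
157 [[285. 195.]]
```

The lever tip at (295,205) and pivot at (240,270) match the 157° prediction, so the catch is fully back. I'm moving to the front of the trigger.

drive_tool:
  increments: [0.3,0,-1.5,0,-1,0.5,0,-4.5,0,-1,4,2,-4.5,0,-1,6.9,3.5,-4.5,0,-1,6.9,3.5,-2,0,-1,6.9,3.5,0.5,0,-1,6.9,3.5,0.5,0,-1,6.9,3.5,0.5,0,-1]

```text
time: 4.6
position: [0.6256, -0.0844, 0.206]
tcp_rot: [-179.9, 0.2, 23.7]
contact_force: [0.9, -0.8, -0.2]
grip_width: 0.003
grasp_force: 0.0
```

```bash
python3 - <<'E'
from h import *
inc((5,1,207),(1,1,207))
s=snap("scene");crop(s,(205,130,60,50),10,"pics/z4.png")
E
```

```text
S now [ 14.8   1.2 206. ] yaw [-1.7992e+02  1.7000e-01  2.3700e+01] F [ 0.5 -1.  -0.2] 4.6
(5, 1, 207) [-0.98  0.02 -0.1 ] spin -0.0
(1, 1, 207) [-1.38  0.02 -0.09] spin -0.0
```

View pics/z4.png

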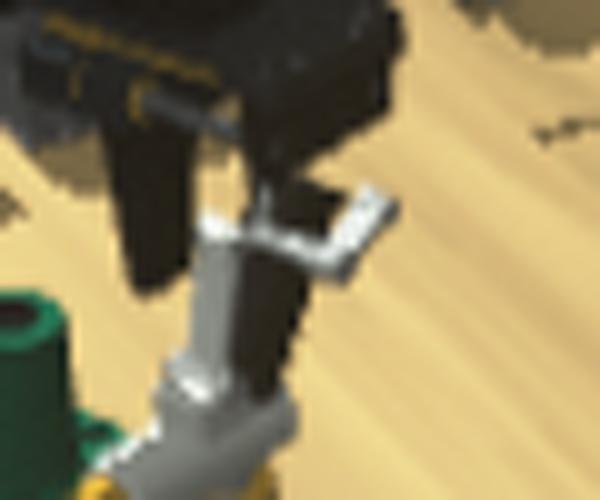

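drive_tool:
  increments: [-1.0,0,-0.1,0,-1,-1.4,0,-0.1,0,-1,-1.6,0,-0.1,0,-1,-1.6,0,-0.1,0,-1]

```text
time: 5.05
position: [0.6123, -0.0909, 0.2091]
tcp_rot: [179.9, -0.1, 23.7]
contact_force: [1.0, 0.1, 0.9]
grip_width: 0.006
grasp_force: 0.3
```

```bash
python3 -c "
from h import *
inc()"
```

```text
S now [1.000e-01 6.000e-01 2.091e+02] yaw [ 1.7993e+02 -1.1000e-01  2.3680e+01] F [ 1.  -0.3  0.9] 5.05
```

drive_tool:
  increments: [-0.2,0,0.1,0,-1,-0.4,0,0.1,0,-1,-0.4,0,0.1,0,-1]

```text
time: 5.35
position: [0.609, -0.0923, 0.2075]
tcp_rot: [179.9, -0.1, 23.7]
contact_force: [2.4, 0.8, 2.4]
grip_width: 0.009
grasp_force: 1.7
```

```bash
python3 -c "
from h import *
inc()"
```

```text
S now [ -3.5   0.7 207.5] yaw [ 1.7995e+02 -1.0000e-01  2.3710e+01] F [ 2.6 -0.2  2.4] 5.35
```

drive_tool:
  increments: [-0.2,0,0,0,-1,-0.3,0,0,0,-1,-0.3,0,0,0,-1]

```text
time: 5.65
position: [0.6059, -0.0934, 0.2067]
tcp_rot: [180.0, -0.0, 23.7]
contact_force: [4.6, 1.0, 1.1]
grip_width: 0.004
grasp_force: 2.2
```

```bash
python3 -c "
from h import *
inc()"
```

```text
S now [ -6.8   0.9 206.7] yaw [ 1.7999e+02 -4.0000e-02  2.3710e+01] F [ 4.6 -1.   1.1] 5.65
```

drive_tool:
  increments: [-0.15,0,0,0,-1,-0.15,0,0,0,-1]

```text
time: 5.85
position: [0.6049, -0.0938, 0.2066]
tcp_rot: [180.0, -0.1, 23.7]
contact_force: [5.4, 1.3, -0.6]
grip_width: 0.002
grasp_force: 2.9
```

```bash
python3 -c "
from h import *
inc()"
```

```text
S now [ -7.9   0.9 206.6] yaw [ 1.7999e+02 -1.1000e-01  2.3710e+01] F [ 5.5 -1.  -0.6] 5.85
```

drive_tool:
  increments: [-0.08,0,0,0,-1,-0.08,0,0,0,-1]

```text
time: 6.05
position: [0.6048, -0.0939, 0.2067]
tcp_rot: [180.0, -0.2, 23.7]
contact_force: [9.1, 1.4, -0.5]
grip_width: 0.004
grasp_force: 3.7
```

```bash
python3 -c "
from h import *
inc()"
```

```text
S now [ -8.    0.9 206.7] yaw [179.98  -0.2   23.71] F [ 8.9 -2.4 -0.5] 6.05
```

At the pressure point: the position has stopped and the force jumped. I'm easing slightly and holding.

drive_tool:
  increments: [0.04,0,0,0,-1,0.04,0,0,0,-1,0.04,0,0,0,-1]

```text
time: 6.35
position: [0.6048, -0.0939, 0.2067]
tcp_rot: [180.0, -0.1, 23.7]
contact_force: [7.6, 1.2, -0.4]
grip_width: -0.0
grasp_force: 3.2
```

```bash
python3 -c "
from h import *
inc()"
```

```text
S now [ -8.    0.9 206.7] yaw [ 1.7999e+02 -1.4000e-01  2.3710e+01] F [ 7.4 -2.  -0.4] 6.35
```

drive_tool:
  increments: [0,0,0,0,-1,0,0,0,0,-1,0,0,0,0,-1,0,0,0,0,-1,0,0,0,0,-1,0,0,0,0,-1,-0.5,0,0,0,-1,-0.9,0,0,0,-1,-0.9,0,0,0,-1]

```text
time: 7.25
position: [0.5985, -0.0962, 0.2068]
tcp_rot: [180.0, -0.5, 23.7]
contact_force: [14.2, 5.3, -3.1]
grip_width: 0.006
grasp_force: 6.9
```

```bash
python3 -c "
from h import *
inc()"
```

```text
S now [-14.7   1.3 206.8] yaw [180.    -0.53  23.71] F [15.1 -0.9 -3.1] 7.25
```

drive_tool:
  increments: [-0.1,0,0,0,-1,-0.1,0,0,0,-1]

```text
time: 7.45
position: [0.598, -0.0963, 0.2068]
tcp_rot: [180.0, -0.6, 23.7]
contact_force: [14.7, 5.2, -3.7]
grip_width: 0.002
grasp_force: 6.9
```

```bash
python3 -c "
from h import *
inc()"
```

```text
S now [-15.2   1.4 206.8] yaw [179.99  -0.56  23.72] F [15.5 -1.1 -3.7] 7.45
```

drive_tool:
  increments: [-0.1,0,0,0,-1,-0.1,0,0,0,-1]

```text
time: 7.65
position: [0.5976, -0.0965, 0.2069]
tcp_rot: [180.0, -0.6, 23.7]
contact_force: [16.5, 6.8, -5.2]
grip_width: 0.003
grasp_force: 7.3
```

```bash
python3 -c "
from h import *
inc()"
```

```text
S now [-15.7   1.4 206.9] yaw [179.99  -0.63  23.72] F [17.8 -0.4 -5.2] 7.65
```

drive_tool:
  increments: [-0.1,0,0,0,-1,-0.1,0,0,0,-1]

```text
time: 7.85
position: [0.5971, -0.0967, 0.2073]
tcp_rot: [180.0, -0.7, 23.7]
contact_force: [16.9, 7.6, -2.8]
grip_width: 0.006
grasp_force: 7.6
```

```bash
python3 -c "
from h import *
inc()"
```

```text
S now [-16.2   1.4 207.3] yaw [179.98  -0.71  23.73] F [18.5  0.2 -2.8] 7.85
```

drive_tool:
  increments: [-0.15,0,0,0,-1,-0.15,0,0,0,-1,-0.15,0,0,0,-1]

```text
time: 8.15
position: [0.5949, -0.0981, 0.2094]
tcp_rot: [179.9, -0.5, 23.7]
contact_force: [10.0, 5.1, 7.1]
grip_width: 0.008
grasp_force: 4.7
```

```bash
python3 -c "
from h import *
inc()
s=snap('scene');crop(s,(205,130,60,50),10,'pics/z5.png')"
```

```text
S now [-18.7   1.  209.4] yaw [179.91  -0.54  23.74] F [11.2  0.6  7.1] 8.15
```

View pics/z5.png

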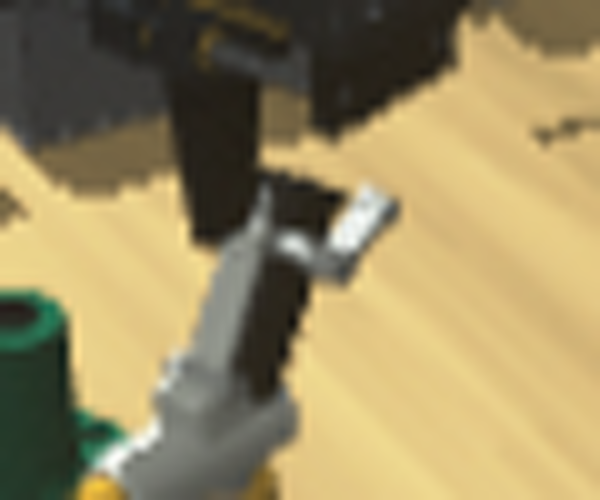

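The finger is at (215,240) px, riding up over the dropping trigger tip at (250,235). I'm pressing it down and keeping the squeeze on.

drive_tool:
  increments: [0,0,0.3,0,-1,0,0,0.4,0,-1]

```text
time: 8.4
position: [0.5949, -0.0988, 0.209]
tcp_rot: [179.8, -0.5, 23.7]
contact_force: [2.3, 5.8, 19.8]
grip_width: 0.006
grasp_force: 9.9
```

```bash
python3 -c "
from h import *
inc()"
```

```text
S now [-19.1   0.4 209. ] yaw [179.81  -0.53  23.73] F [ 4.4  4.4 19.8] 8.4
```

```bash
python3 -c "
from h import *
s=snap('scene');crop(s,(205,130,60,50),10,'/tmp/b.png')
a=cv2.imread('pics/z4.png');b=cv2.imread('/tmp/b.png');cv2.imwrite('pics/z6.png',np.hstack([a[150:420,120:420],b[150:420,120:420]]))
for th in (0,.15,.22,.28):
    v=R.from_euler('z',th).apply([-10.1,54,0]); X=[-3.9+v[0],1,155+v[1]]
    print(th,np.round(X,1),((proj(s,W(*X))-[205,130])*10).round()-[120,150])
inc()"
```

```text
0 [-14.   1. 209.] [[91. 92.]]
0.15 [-22.    1.  206.9] [[106.  88.]]
0.22 [-25.5   1.  205.5] [[112.  87.]]
0.28 [-28.5   1.  204.1] [[118.  87.]]
S now [-19.1   0.4 209.1] yaw [179.81  -0.54  23.73] F [ 6.4  4.2 17.4] 8.45
```

View pics/z6.png

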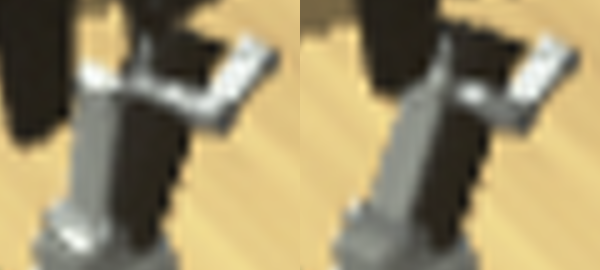

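Trigger corner moved from (80,72) to about (112,85) px, which matches the stop prediction. I'll firm up and keep holding.

drive_tool:
  increments: [-0.1,0,0.1,0,-1,-0.1,0,0.1,0,-1,-0.1,0,0.1,0,-1]

```text
time: 8.75
position: [0.5947, -0.099, 0.209]
tcp_rot: [179.8, -0.7, 23.7]
contact_force: [4.6, 6.9, 18.5]
grip_width: 0.006
grasp_force: 9.7
```

```bash
python3 -c "
from h import *
inc()"
```

```text
S now [-19.3   0.3 209. ] yaw [179.78  -0.67  23.73] F [ 7.   4.5 18.5] 8.75
```

drive_tool:
  increments: [0,0,0,0,-1,0,0,0,0,-1,0,0,0,0,-1,0,0,0,0,-1,0,0,0,0,-1,3,0,-0.8,0,-1,4.5,0,-1,0,-1,4.5,0,-5,0,-1,4.5,0,-9,0,-1,4.5,0,-9,0,-1,4.5,0,-9,0,-1]

```text
time: 9.85
position: [0.6314, -0.0823, 0.2923]
tcp_rot: [180.0, 0.1, 23.7]
contact_force: [-0.8, -0.3, 0.8]
grip_width: 0.005
grasp_force: 0.0
```

```bash
python3 -c "
from h import *
inc()
s=snap('scene');crop(s,(205,130,60,50),10,'/tmp/b.png')
a=cv2.imread('pics/z4.png');b=cv2.imread('/tmp/b.png');b=b[150:420,120:420];a=a[150:420,120:420]
cv2.imwrite('pics/z7.png',np.vstack([np.hstack([a,b]),cv2.resize(s['color'][100:300,130:370],(600,320))]))"
```

```text
S now [ 21.    0.9 292.3] yaw [1.7998e+02 6.0000e-02 2.3700e+01] F [-0.8  0.   0.8] 9.85
```

View pics/z7.png

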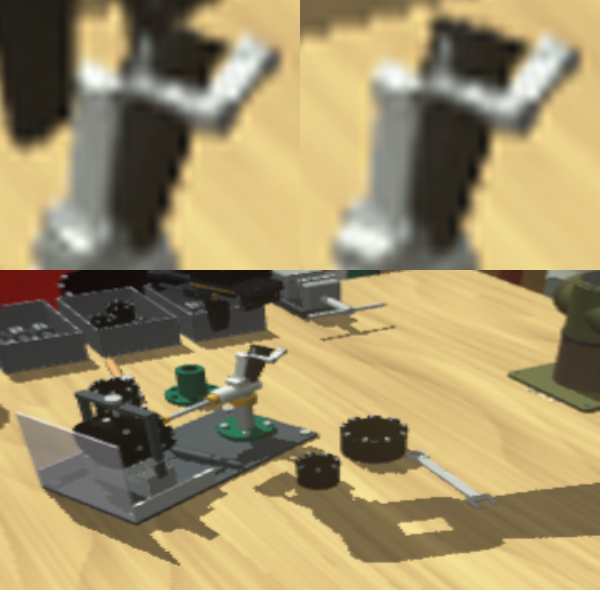

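The trigger is back at rest (corner at (80,72) px, as before the squeeze), the catch leans back, and the loose parts are untouched. Handing in.

```bash
python3 -c "
from bench import ticket
print(ticket.hand_in())"
```

```text
the job is handed in; nothing more can be done
None
```

The job is handed in: catch fully back and left off, about 1 s at the pressure point, about 2 s of full squeeze, trigger sprung back, no loose parts seen moved. The one doubt is the full squeeze, where the finger rode up onto the trigger tip partway through; a picture just afterwards matched the stop position, but I can't rule out a brief dip.

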